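Stack the skewer tray on the drip tray and run the pair home

TASK

The drip tray of the keep-warm station has been left part-way pulled out. Without pushing it in first, lower the green skewer tray gently onto it so that all four corner lugs drop fully into the drip tray's sockets, then slide the two trays together into the station until they stop against the back, and let go. Leave the other kitchen things where they are.

Things in the scene. Friction and masses are not known exactly. Their poses are not given: they have to be found in the camera images.
- tray: Loose green skewer tray, 200 (x) x 160 (y) mm, 0.35 to 0.65 kg, standing on four round lugs. Origin: centre in plan, level with the lug feet. Lugs: 16 mm diameter, 12 mm tall, the lowest 3.5 mm tapering to 11 mm, at x +-86, y +-70 mm. Flat underside at z = 12 mm, floor top 16 mm, 4 mm walls to 44 mm, empty but for the handle. May go on either way round.
- tray_handle (a point): Centre of the skewer tray's steel bridge handle, 64 mm above the tray's origin: a bar 14 mm thick (x), 110 mm long (y), 18 mm tall (from 55 to 73 mm over the lug feet), on two posts at y +-50 mm. Axes as the tray's.
- warmer: Fixed grey keep-warm station with a pull-out aluminium drip tray. Origin: on the counter, under the drip tray's centre when that is fully home; x points into the bay, z up. Side runners 34 mm high, 210 mm over their outsides. Hooded bay: face at x = 110 mm, 80 mm high, 250 mm wide, back at x = 210 mm; the drip tray's rear end goes under the hood, the skewer tray stays before it.
- drip_home (a point): Fixed point on the station where the centre of the drip tray's rim plane lies when fully home (36 mm over the counter); axes as the station's. At the start the drip tray is pulled out along -x by 28 to 55 mm; this is NOT measured: see it or feel for it. It slides only along x, about 4 N friction, stays where left; hard stop at home and at 75 mm out.
- rim_home (a point): Same fixed point, for the drip tray's shape: 260 (x) x 176 (y) mm, flat rims 36 mm wide along both long sides, each with two square 19 mm sockets, 16 mm deep, at x +-86, y +-70 mm from the drip tray's centre (lugs have 1.5 mm room all round). Lugs that miss stand on the rim (tray origin 36 mm over the counter); when seated the underside lies on the rims (origin at 24 mm).
- press: Black griddle press with wooden handle, 100 x 130 mm, 61 mm high, beyond the skewer tray. Origin under its centre. Bystander.
- tin: Blue plastic spice tin with clip-on lid, 90 x 70 x 82 mm. Origin under its centre. Bystander.
- tongs: Chrome tongs lying flat, 250 mm long, 62 mm wide, 14 mm high. Origin under the middle. Bystander.
- skewers: Bamboo skewer holder, 80 mm wide, 110 mm high, skewers up to 220 mm. Origin under its centre. Bystander.
- bowl: White bowl, 120 mm wide, 50 mm high. Origin under its centre. Bystander.

How it is judged:
By the outcome, as a careful person would: the job done as asked, in the order asked, and still so for the second after the job is handed in, with the robot touching nothing.
It also fails if it takes over 67 s, if anything falls off the work surface, if the arm or the gripper's body presses on something with over 40 N, if the wrist force passes 120 N, or if a joint passes its speed limit or range.

ROBOT

A 6-joint arm with a two-finger parallel gripper is mounted at the origin on the work surface. World frame = base frame: x ahead of the robot, y to its left, z up, the work surface at z = 0. Lengths are in m, angles in rad, forces in N, time in s.
With the tool pointing down it reaches from about 0.4 to 0.825 m from the base axis. Payload 7 kg.
Tool frame: the origin (TCP) lies at the centre of the arm's flange, where the gripper is bolted on; the fingertips stand 178 mm ahead of it and the grasp point (between the pads) lies 159 mm ahead of it; z points along the fingers, y is the direction in which the jaws open and shut (so a half turn about z gives the same grasp; the last joint's range is limited). The gripper opens to 88 mm and grips with 3 to 60 N. Pads are 19 mm wide; open, the fingers measure 130 mm over their backs; the gripper's body (78 mm by 193 mm) begins 47 mm behind the grasp point.
Start: joints at [-0.901, 0.359, 0.012, 0, -1.224, -0.288], TCP at [0.251, -0.626, 0.405] pointing down, gripper open.
Joint ranges: [-3.07, 3.07], [-1.43, 2.12], [-1.02, 1.25], [-3.03, 1.67], [-3.05, -0], [-3.03, 3.03]. Speed limits (rad/s): [2.39, 2.39, 3.01, 3.14, 3.14, 3.14].

INTERFACE

Orientations are given as [roll, pitch, yaw] about the fixed x, y, z axes, in that order (R = Rz(yaw) Ry(pitch) Rx(roll)).
In Python, from station import * gives the robot as it stands.
- The arm moves only by the tool send_rows, never from a script. Its argument "motion" is a list of rows, each an object with "offset": the shift along the tool's x, y, z in cm, a list of three; "turn": the turn about the tool's z in degrees. In form: [{"offset": [x, y, z], "turn": turn}, ...]. A call has 1 to 8 rows; each row is the pose to reach, as a shift and turn from the pose commanded when the call began, along the tool's axes at that moment; what a row does not reach only later rows make up. A row lasts 1/10 s, in which the tool goes at most 50 mm and 8.59 degrees, less where a joint would pass 70% of its speed; a pose out of reach is approached as far as the arm can. A call with a gripper value outside its range is refused whole. "hand" is the opening, from -1 (shut) to 1 (fully open), set as the call begins (left out, the last holds). The fingers move at their own pace and stop on an object; "squeeze" is the grip in N (left out, the last holds). Time passes only in rows, so rows that repeat a pose let the fingers close. It gives the time, the measured TCP pose, the force and the opening at its end, in the units of the state.
- get_state(): the state, without advancing time (a new reading comes with each control period).
- grab_frame(name): name is "scene" or "side" or "wrist"; returns a dict with "frame" (384x512x3 uint8, blue, green, red), "range_z" (384x512 float32, m along the optical axis (not along the pixel's ray), 0 where there is no reading), "vertical_fov" (degrees; the focal length in pixels is half the picture's height over the tangent of half this angle, whatever the lens; pixels are square), "cx", "cy" (the principal point, pixels), "cam_to_world" (4x4, takes a point from camera to world coordinates). Camera axes: x right, y up, looking along -z (the intrinsics and any distortion apply to the point x, -y, -z); pixel columns grow to the right and rows downward; lengths in m; the calibration is good to about 2 mm. A picture is of the moment at which its call begins.
- job_done(): hands the job in, once; it reports no verdict.
The state is a dict: "t": time; "q": joint angles; "qd": joint speeds; "joint_efforts": joint torques, N m; "eef_pos": TCP position; "ee_rot": TCP orientation; "force": force on the tool from outside, world axes, zero at the start; "moment": the same for the moment, N m; "width": finger opening in m.
Only numpy, scipy, OpenCV 4.12 (cv2) and the standard library are available. Lean on these libraries where they do the work, as an engineer would, in place of code of your own. Each camera call takes 0.05 s, during which the arm holds its last target. There are 200 camera calls.

## Working session

There is one attempt and no reset: what is moved stays moved. The work goes in short steps, Python scripts to look and compute and a tool call to move; the robot and the scene stay as the last step left them, time stands still between calls to the robot, and variables do not carry over. Pictures are saved under pics/ and viewed, about 8 in all and at most 12, crops included, and the job is handed in when it is done.

Besides the shell and the picture viewer there is one more tool, called after ">>>" by a JSON object that holds its "name" and its "arguments", one argument or row to a line. send_rows: Moves the arm, as the interface text tells. Its arguments: {"type":"object","properties":{"motion":{"type":"array"},"hand":{"type":"number"},"squeeze":{"type":"number"}},"required":["motion"]}

```bash
ls; mkdir -p pics; cat > h.py <<'E'
from station import *
import numpy as np, cv2
from scipy.spatial.transform import Rotation as R
def cam(n):
    d=grab_frame(n); d['f']=192/np.tan(np.radians(d['vertical_fov'])/2); return d
def pts(d):
    z=d['range_z'].astype(float); v,u=np.mgrid[:384,:512]
    P=np.stack([(u-d['cx'])/d['f']*z,-(v-d['cy'])/d['f']*z,-z,np.ones_like(z)],-1)
    return (P@np.array(d['cam_to_world']).T)[...,:3]
def ray(d,u,v,h):
    M=np.array(d['cam_to_world']); r=M[:3,:3]@np.array([(u-d['cx'])/d['f'],-(v-d['cy'])/d['f'],-1]); c=M[:3,3]
    return c+r*(h-c[2])/r[2]
def delta(target,yaw=None):
    s=get_state(); Rm=R.from_euler('xyz',s['ee_rot']).as_matrix()
    return Rm.T@(np.array(target)-s['eef_pos'])*100
E
python3 - <<'E'
from h import *
s=get_state(); print(s)
for n in ('scene','side'):
    d=cam(n); print(n,{k:v for k,v in d.items() if k not in('frame','range_z')}); cv2.imwrite(f'pics/{n}0.png',cv2.resize(d['frame'],(768,576)))
    np.savez(f'{n}0.npz',**d)
E
```

```text
pics
{'t': 0.0, 'q': array([-9.00926555e-01,  3.59354870e-01,  1.10482471e-02, -3.55289280e-04,
       -1.22403727e+00, -2.88103658e-01]), 'qd': array([ 2.14785774e-04,  7.27444712e-04, -1.13693103e-03, -4.91710896e-04,
        7.44174624e-05, -1.68381869e-03]), 'joint_efforts': array([ 1.01296533e-03, -5.82719600e+01,  2.93048805e+01,  6.99729055e+00,
        6.71991846e-03, -1.97855657e-04]), 'eef_pos': array([ 0.25140803, -0.62622427,  0.40373759]), 'ee_rot': array([ 3.14001397e+00, -1.19530623e-04, -2.75994745e+00]), 'force': array([ 0.05527302, -1.11367639, -0.5010387 ]), 'moment': array([-0.02715063, -0.01588815,  0.01257979]), 'width': 0.08748253857619923}
scene {'vertical_fov': 56.99856725014472, 'cx': 253.9312170884702, 'cy': 191.8433089613113, 'cam_to_world': array([[-0.7841445 , -0.34076222,  0.51865067,  1.21100075],
       [ 0.62019081, -0.40077948,  0.6743435 ,  0.80431547],
       [-0.02192624,  0.85044513,  0.52560662,  0.70651822],
       [ 0.        ,  0.        ,  0.        ,  1.        ]]), 'f': np.float64(353.630554064394)}
side {'vertical_fov': 50.7329944554468, 'cx': 250.43903785969934, 'cy': 193.0176533270215, 'cam_to_world': array([[-0.99019819,  0.09563204, -0.10179419,  0.44524233],
       [-0.13807098, -0.56028464,  0.81671141,  1.12752295],
       [ 0.02107006,  0.82276098,  0.56799684,  0.82905597],
       [ 0.        ,  0.        ,  0.        ,  1.        ]]), 'f': np.float64(404.9620187641387)}
```

View pics/scene0.png

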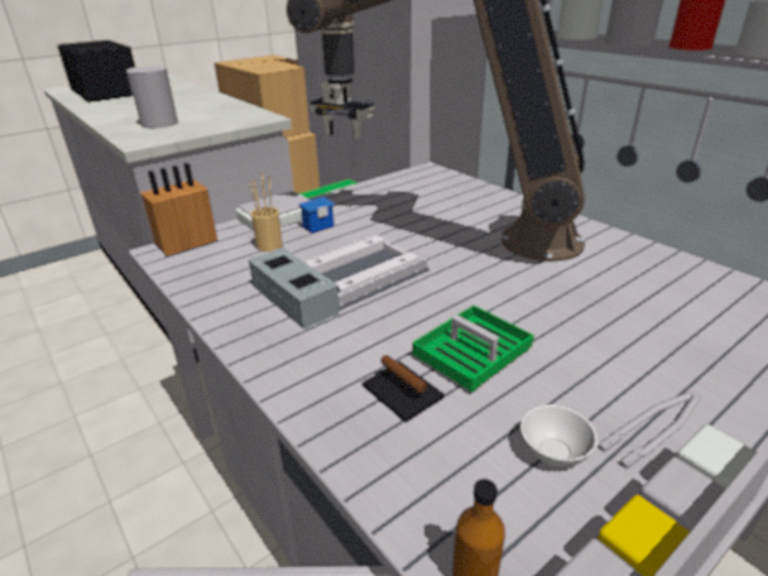

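View pics/side0.png

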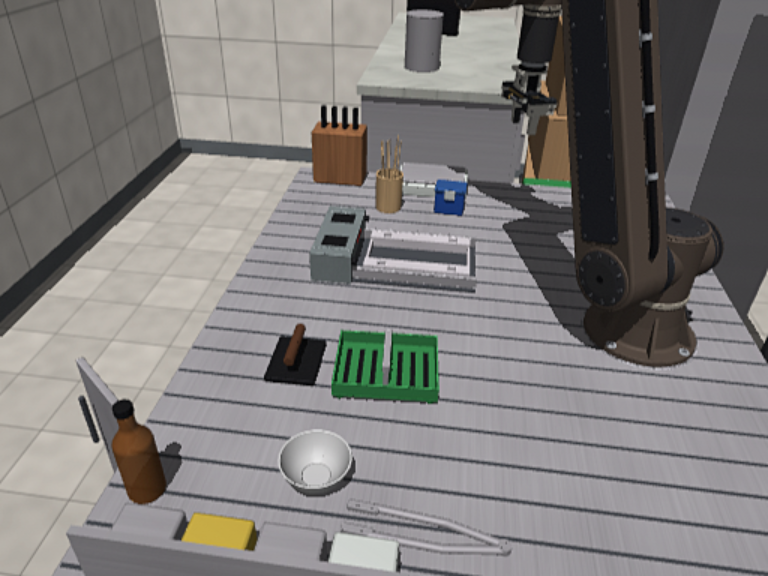

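The scene view shows the green tray at about (473,347), the station at (330,270), and the press at (405,385). In the side view the tray is at (386,365) and the drip tray at (415,258), with its sockets visible as dark slots. Next I'll measure with depth.

```bash
cat >> h.py <<'E'
def rect(P2):
    (c,(w,h),a)=cv2.minAreaRect((P2*1000).astype(np.float32)); return np.round(c,1),round(w,1),round(h,1),round(a,1)
E
python3 - <<'E'
from h import *
for n in('side','scene'):
    d=dict(np.load(n+'0.npz')); P=pts(d); hsv=cv2.cvtColor(d['frame'],cv2.COLOR_BGR2HSV)
    ok=d['range_z']>0
    g=(cv2.inRange(hsv,(45,100,40),(75,255,255))>0)&ok&(P[...,1]>-0.2)&(P[...,2]<.1)
    top=g&(P[...,2]>.036)&(P[...,2]<.052); print(n,'green',g.sum(),top.sum(), rect(P[top][:,:2]), np.percentile(P[g][:,2],[1,50,99]))
    c=P[top][:,:2].mean(0)
    h=ok&(np.linalg.norm(P[...,:2]-c,axis=-1)<.085)&(P[...,2]>.06)&(P[...,2]<.085)
    print('handle',h.sum(),rect(P[h][:,:2]),np.median(P[h][:,2]))
    # hood
    reg=ok&(P[...,0]>.35)&(P[...,0]<.95)&(P[...,1]<.1)&(P[...,1]>-.4)
    hd=reg&(P[...,2]>.074)&(P[...,2]<.09)&(hsv[...,1]<80)
    m=cv2.morphologyEx(hd.astype(np.uint8),cv2.MORPH_OPEN,np.ones((3,3)))
    k,l,st,ce=cv2.connectedComponentsWithStats(m); i=1+np.argmax(st[1:,4]); print('hood',st[i],rect(P[l==i][:,:2]))
    rm=reg&(P[...,2]>.031)&(P[...,2]<.042)&(hsv[...,1]<80)
    m=rm.astype(np.uint8);k,l,st,ce=cv2.connectedComponentsWithStats(m); i=1+np.argmax(st[1:,4]); print('rim',st[i],rect(P[l==i][:,:2]))
E
```

```text
side green 2392 442 (array([532.8, 229. ]), 200.6, 166.1, 4.9) [0.01129513 0.01719636 0.04535455]
handle 131 (array([532.6, 229.7]), 13.9, 111.1, 4.3) 0.07172417880388027
hood [208 138  36  34 855] (array([ 708.5, -200.7]), 100.6, 260.2, 0.8)
rim [207 172 111  16 645] (array([ 559.3, -119.1]), 397.1, 76.1, 4.4)
scene green 2194 385 (array([535.9, 228.5]), 202.2, 159.9, 4.2) [0.01352275 0.0185648  0.04554458]
handle 201 (array([533.8, 227.4]), 19.8, 108.9, 4.4) 0.07158324029841712
hood [ 166  165   58   36 1034] (array([ 711.3, -203.4]), 101.7, 257.3, 0.7)
rim [223 168  61  30 519] (array([ 505.3, -126.4]), 283.9, 60.7, 0.6)
```

```bash
python3 - <<'E'
from h import *
print(delta([.50,-.20,.46]))
d=cam('wrist'); s=get_state(); M=np.array(d['cam_to_world']); print(d['vertical_fov'],d['cx'],d['cy'],M, s['eef_pos'])
E
```

```text
[-38.94637939  30.30938547  -5.58058364]
70.48999382111012 254.3291182125488 193.60291089792653 [[-3.71082125e-01 -8.95974869e-01 -2.43981742e-01  1.86343941e-01]
 [ 9.28599940e-01 -3.57915667e-01 -9.79720705e-02 -6.52265466e-01]
 [ 4.55625176e-04 -2.62917115e-01  9.64818316e-01  3.82942444e-01]
 [ 0.00000000e+00  0.00000000e+00  0.00000000e+00  1.00000000e+00]] [ 0.25145381 -0.62626262  0.40395295]
```

>>> {"name": "send_rows", "arguments": {
  "motion": [
    {"offset":[-5,4,-5.5],"turn":-8},
    {"offset":[-10,8,-5.5],"turn":-16},
    {"offset":[-14,11,-5.5],"turn":-24},
    {"offset":[-18,14,-5.5],"turn":-32},
    {"offset":[-22,17,-5.5],"turn":-40},
    {"offset":[-26,21,-5.5],"turn":-48},
    {"offset":[-31,25,-5.5],"turn":-56},
    {"offset":[-35,29,-5.5],"turn":-64}
  ]
}}

```text
t: 0.95
eef_pos: [0.4388, -0.2869, 0.4595]
ee_rot: [-3.141, 0.0, -1.637]
force: [0.4, -0.0, -0.8]
width: 0.0877
```

>>> {"name": "send_rows", "arguments": {
  "motion": [
    {"offset":[0,0,0],"turn":-5},
    {"offset":[0,0,0],"turn":-5},
    {"offset":[0,0,0],"turn":-5},
    {"offset":[0,0,0],"turn":-5}
  ]
}}

```text
t: 1.35
eef_pos: [0.4379, -0.2896, 0.4593]
ee_rot: [3.141, 0.0, -1.559]
force: [0.2, 0.1, -0.8]
width: 0.0877
```

```bash
python3 - <<'E'
from h import *
s=get_state(); print(s['t'],s['eef_pos'],s['ee_rot'],s['q'])
d=cam('wrist'); np.savez('w1.npz',**d); cv2.imwrite('pics/w1.png',cv2.resize(d['frame'],(768,576)))
E
```

```text
1.35 [ 0.43785785 -0.28957748  0.45933915] [ 3.14118301e+00  7.96619920e-05 -1.55909638e+00] [-2.10281249e-01  7.74858401e-02 -2.27743076e-01  1.30839070e-05
 -1.26598454e+00  2.21977283e-01]
```

View pics/w1.png

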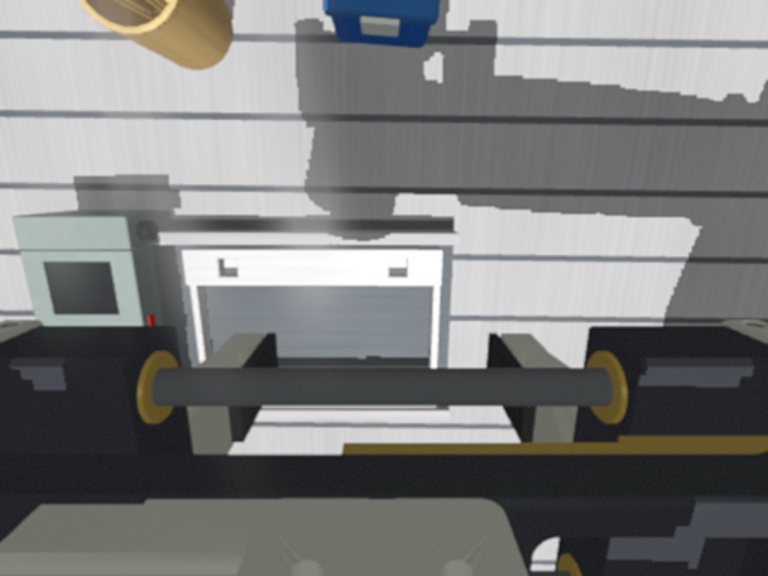

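The wrist view shows the far socket row at (229,268) and (398,268); the gripper hides the near row. I'll shift about 9 cm in +y and look again.

>>> {"name": "send_rows", "arguments": {
  "motion": [
    {"offset":[-4,-2.5,0],"turn":0},
    {"offset":[-8,-5,0],"turn":0},
    {"offset":[-10,-6,0],"turn":0},
    {"offset":[-10,-6,0],"turn":0},
    {"offset":[-10,-6,0],"turn":0}
  ]
}}

```text
t: 1.9
eef_pos: [0.4967, -0.1883, 0.4593]
ee_rot: [3.141, -0.0, -1.557]
force: [0.7, 0.3, 0.1]
width: 0.0872
```

```bash
python3 - <<'E'
from h import *
s=get_state(); print(s['t'],s['eef_pos'],s['ee_rot'])
d=cam('wrist'); np.savez('w2.npz',**d)
# warp top region enlarged
cv2.imwrite('pics/w2.png',cv2.resize(d['frame'][40:290,60:393],(799,600),interpolation=cv2.INTER_CUBIC))
E
```

```text
1.9 [ 0.49670834 -0.1883037   0.45926243] [ 3.14094703e+00 -3.28826121e-05 -1.55651792e+00]
```

View pics/w2.png

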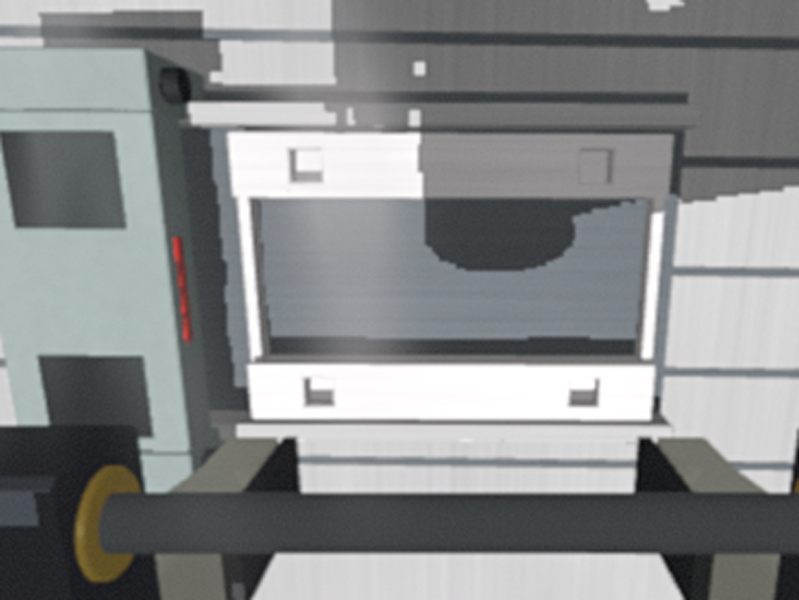

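All four sockets show in the crop, at about (306,165), (596,166), (319,391) and (585,391). I'll cast them onto the rim plane.

```bash
python3 - <<'E'
from h import *
d=dict(np.load('w2.npz')); 
px=np.array([(306,164.5),(596.5,166),(319,390.5),(584.5,390.5)])
P=np.array([ray(d,60+(x+.5)/2.4-.5,40+(y+.5)/2.4-.5,.036) for x,y in px])[:,:2]; print(P*1000)
M=np.array([(86,-70),(-86,-70),(86,70),(-86,70)])/1000
c=P.mean(0); A=P-c; th=np.arctan2((M[:,0]*A[:,1]-M[:,1]*A[:,0]).sum(),(M*A).sum()); print('centre',c,'yaw',np.degrees(th))
Rm=np.array([[np.cos(th),-np.sin(th)],[np.sin(th),np.cos(th)]]); print('resid mm',(P-c-M@Rm.T)*1000)
# refine: depth of rim & hood face
Q=pts(d); hsv=cv2.cvtColor(d['frame'],cv2.COLOR_BGR2HSV); z=Q[...,2]
b=(z>.031)&(z<.041)&(abs(Q[...,0]-c[0])<.14)&(abs(Q[...,1]-c[1])<.1)
print('rim z',np.median(z[b]), rect(Q[b][:,:2]))
hd=(z>.074)&(z<.086)&(Q[...,0]>.6); print('hood',rect(Q[hd][:,:2]),np.median(z[hd]), np.percentile(Q[hd][:,0],1))
E
```

```text
[[ 593.4259428  -273.37583054]
 [ 422.22771835 -274.71664146]
 [ 592.2472097  -134.18364699]
 [ 421.02205966 -136.41693109]]
centre [ 0.50723073 -0.20467326] yaw 0.556001343537297
resid mm [[-0.48001373  0.45960055]
 [ 0.31366338  0.78786073]
 [-0.30020058 -0.34162415]
 [ 0.46655094 -0.90583714]]
rim z 0.03477032257236831 (array([ 507.2, -204.7]), 280.0, 200.0, 0.0)
hood (array([ 710.8, -205.1]), 101.4, 244.6, 0.5) 0.07946782220229703 0.6610791718112746
```

>>> {"name": "send_rows", "arguments": {
  "motion": [
    {"offset":[-5,-0.4,0],"turn":-0.5},
    {"offset":[-10,-0.8,0],"turn":-1},
    {"offset":[-15,-1.2,0],"turn":-1.5},
    {"offset":[-20,-1.6,0],"turn":-2},
    {"offset":[-25,-2,0],"turn":-2.5},
    {"offset":[-30,-2.4,0],"turn":-3},
    {"offset":[-35,-2.8,0],"turn":-3.6},
    {"offset":[-39,-3.1,0],"turn":-3.6}
  ]
}}

```text
t: 2.75
eef_pos: [0.522, 0.2035, 0.4597]
ee_rot: [-3.141, 0.0, -1.494]
force: [1.5, 0.4, 0.5]
width: 0.0881
```

>>> {"name": "send_rows", "arguments": {
  "motion": [
    {"offset":[-3,-0.2,0],"turn":0},
    {"offset":[-4.2,-0.3,0],"turn":0},
    {"offset":[-4.2,-0.3,0],"turn":0},
    {"offset":[-4.2,-0.3,0],"turn":0}
  ]
}}

```text
t: 3.15
eef_pos: [0.5218, 0.2434, 0.4594]
ee_rot: [3.141, -0.0, -1.494]
force: [0.9, 0.1, -0.0]
width: 0.0877
```

```bash
python3 - <<'E'
from h import *
s=get_state(); print(s['t'],s['eef_pos'],s['ee_rot'])
d=cam('wrist'); np.savez('w3.npz',**d)
cv2.imwrite('pics/w3.png',cv2.resize(d['frame'][40:290,60:393],(799,600),interpolation=cv2.INTER_CUBIC))
Q=pts(d); hsv=cv2.cvtColor(d['frame'],cv2.COLOR_BGR2HSV); z=Q[...,2]
g=cv2.inRange(hsv,(45,100,40),(75,255,255))>0
t=g&(z>.036)&(z<.052); print('top',rect(Q[t][:,:2]),np.median(z[t]))
h=(z>.066)&(z<.08)&(np.hypot(Q[...,0]-.533,Q[...,1]-.229)<.08); print('handle',rect(Q[h][:,:2]),np.median(z[h]),h.sum())
E
```

```text
3.15 [0.52176507 0.24343416 0.4594171 ] [ 3.14125130e+00 -3.64008388e-04 -1.49387616e+00]
top (array([534.2, 227.2]), 198.9, 157.5, 4.3) 0.04265045479855595
handle (array([534.8, 227. ]), 13.2, 108.8, 4.2) 0.07184549434528831 809
```

View pics/w3.png

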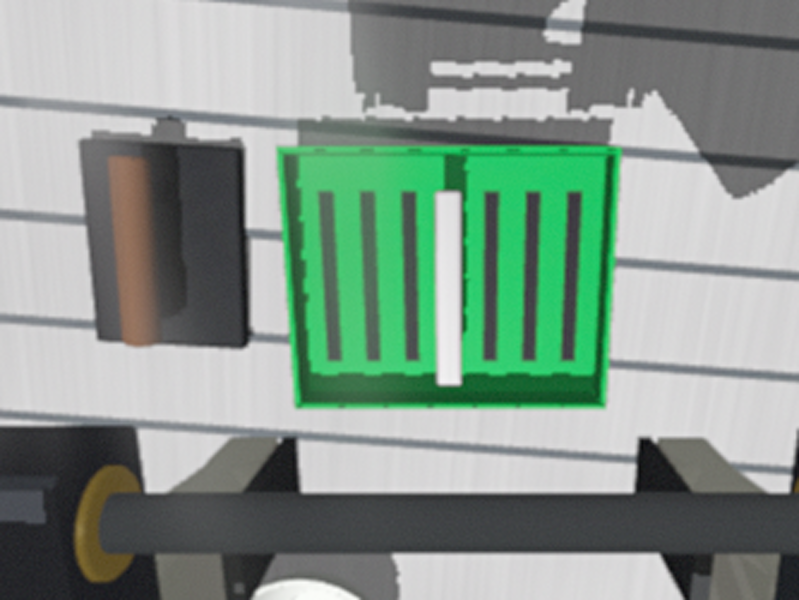

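The picture is unobstructed: the handle is at (449,288) in the crop, with the press well to the left. The tray is at (0.5345, 0.227), yaw 4.3°. I'll go down and grasp it.

>>> {"name": "send_rows", "arguments": {
  "motion": [
    {"offset":[1.7,-1.1,4],"turn":0},
    {"offset":[1.7,-1.1,8.5],"turn":0},
    {"offset":[1.7,-1.1,13],"turn":0},
    {"offset":[1.7,-1.1,17],"turn":0},
    {"offset":[1.7,-1.1,19.5],"turn":0},
    {"offset":[1.7,-1.1,21.5],"turn":0},
    {"offset":[1.7,-1.1,23],"turn":0},
    {"offset":[1.7,-1.1,23.7],"turn":0}
  ]
}}

```text
t: 4.0
eef_pos: [0.5337, 0.2269, 0.2214]
ee_rot: [3.14, -0.001, -1.495]
force: [0.1, 0.9, 0.0]
width: 0.0877
```

>>> {"name": "send_rows", "arguments": {
  "motion": [
    {"offset":[0,0,0],"turn":0},
    {"offset":[0,0,0],"turn":0},
    {"offset":[0,0,0],"turn":0},
    {"offset":[0,0,0],"turn":0},
    {"offset":[0,0,0],"turn":0},
    {"offset":[0,0,0],"turn":0},
    {"offset":[0,0,0],"turn":0},
    {"offset":[0,0,0],"turn":0}
  ],
  "hand": -1,
  "squeeze": 40
}}

```text
t: 4.8
eef_pos: [0.5338, 0.2286, 0.2226]
ee_rot: [-3.142, 0.0, -1.493]
force: [0.5, -0.4, -0.5]
width: 0.0291
```

```bash
python3 - <<'E'
from h import *
s=get_state(); print(s['t'],s['eef_pos'],s['ee_rot'],s['width'],s['force'],s['moment'])
d=cam('side'); P=pts(d); hsv=cv2.cvtColor(d['frame'],cv2.COLOR_BGR2HSV)
g=(cv2.inRange(hsv,(45,100,40),(75,255,255))>0)&(P[...,1]>.05)&(P[...,2]>.036)&(P[...,2]<.052); print(rect(P[g][:,:2]))
E
```

```text
4.8 [0.53379332 0.22860524 0.22255301] [-3.14152484e+00  5.40698654e-05 -1.49260021e+00] 0.029110807873523926 [ 0.54813255 -0.42968618 -0.51794071] [0.06894175 0.14287982 0.00530314]
(array([532.3, 236.9]), 199.3, 150.5, 4.5)
```

>>> {"name": "send_rows", "arguments": {
  "motion": [
    {"offset":[0,0,0],"turn":0},
    {"offset":[0,0,0],"turn":0},
    {"offset":[0,0,0],"turn":0},
    {"offset":[0,0,0],"turn":0},
    {"offset":[0,0,0],"turn":0},
    {"offset":[0,0,0],"turn":0}
  ]
}}

```text
t: 5.45
eef_pos: [0.5338, 0.2286, 0.2225]
ee_rot: [3.141, -0.0, -1.493]
force: [0.4, 0.7, 0.5]
width: 0.0135
```

```bash
python3 - <<'E'
from h import *
s=get_state(); print(s['t'],s['eef_pos'],s['ee_rot'],s['width'],s['force'],s['moment'])
E
```

```text
5.45 [0.53377208 0.2285516  0.22245036] [ 3.14146074e+00 -2.30587439e-05 -1.49274797e+00] 0.01345465283018823 [0.44359489 0.72078009 0.54914441] [ 0.09385827  0.20492581 -0.04594425]
```

>>> {"name": "send_rows", "arguments": {
  "motion": [
    {"offset":[0,0,-0.7],"turn":0},
    {"offset":[0,0,-2],"turn":0},
    {"offset":[0,0,-4],"turn":0},
    {"offset":[0,0,-6],"turn":0},
    {"offset":[0,0,-8],"turn":0},
    {"offset":[0,0,-9.5],"turn":0},
    {"offset":[0,0,-10],"turn":0},
    {"offset":[0,0,-10],"turn":0}
  ]
}}

```text
t: 6.25
eef_pos: [0.5338, 0.2285, 0.3235]
ee_rot: [-3.14, 0.001, -1.493]
force: [0.6, 0.7, -5.8]
width: 0.0138
```

```bash
python3 - <<'E'
from h import *
s=get_state(); print(s['t'],s['eef_pos'],s['ee_rot'],s['width'],s['force'],s['moment'])
print(delta([.5066,-.2032,s['eef_pos'][2]]))
E
```

```text
6.25 [0.53376251 0.22852514 0.32352432] [-3.14035259e+00  1.10215665e-03 -1.49278020e+00] 0.013802705210117325 [ 0.64628798  0.7360532  -5.76349488] [0.01736177 0.02085489 0.03269782]
[42.82947266  6.07266226 -0.05473536]
```

>>> {"name": "send_rows", "arguments": {
  "motion": [
    {"offset":[1.5,0.2,0],"turn":0.2},
    {"offset":[4.5,0.6,0],"turn":0.5},
    {"offset":[8.5,1.2,0],"turn":1},
    {"offset":[12.5,1.8,0],"turn":1.5},
    {"offset":[16.5,2.4,0],"turn":2},
    {"offset":[20.5,3,0],"turn":2.5},
    {"offset":[24.5,3.6,0],"turn":3},
    {"offset":[28,4.1,0],"turn":3.9}
  ]
}}

```text
t: 7.05
eef_pos: [0.5135, -0.056, 0.3216]
ee_rot: [3.14, -0.0, -1.562]
force: [1.0, -0.7, -4.9]
width: 0.0138
```

```bash
python3 - <<'E'
from h import *
s=get_state(); print(s['t'],s['eef_pos'],s['ee_rot'],s['width'])
print(delta([.5066,-.2032,.2745]))
E
```

```text
7.05 [ 0.51354883 -0.05604691  0.32158619] [ 3.13958277e+00 -3.20800019e-04 -1.56179122e+00] 0.013799716473061972
[14.70694399  0.8178914   4.71499021]
```

>>> {"name": "send_rows", "arguments": {
  "motion": [
    {"offset":[3.5,0.2,0],"turn":0},
    {"offset":[7,0.4,0],"turn":0},
    {"offset":[10.5,0.6,0],"turn":0},
    {"offset":[13.2,0.8,0],"turn":0},
    {"offset":[14.4,0.8,1],"turn":0},
    {"offset":[14.7,0.8,3],"turn":0},
    {"offset":[14.7,0.8,4.6],"turn":0},
    {"offset":[14.7,0.8,4.8],"turn":0}
  ]
}}

```text
t: 7.85
eef_pos: [0.5066, -0.2009, 0.2713]
ee_rot: [3.136, 0.001, -1.562]
force: [-1.7, 0.5, -5.7]
width: 0.0134
```

>>> {"name": "send_rows", "arguments": {
  "motion": [
    {"offset":[0,0,0],"turn":0},
    {"offset":[0,0,0],"turn":0}
  ]
}}

```text
t: 8.05
eef_pos: [0.5086, -0.2007, 0.275]
ee_rot: [-3.141, -0.0, -1.56]
force: [0.3, 1.3, -5.4]
width: 0.0136
```

```bash
python3 - <<'E'
from h import *
s=get_state(); print(s['t'],s['eef_pos'],s['ee_rot'],s['width'],s['force'])
print(delta([.5066,-.2032,.2745]), np.degrees(s['ee_rot'][2])+90)
out=[]
for n,(r,c) in dict(side=((120,210),(200,350)),wrist=((40,290),(60,393))).items():
    d=cam(n); np.savez(n+'4.npz',**d)
    f=d['frame'][r[0]:r[1],c[0]:c[1]]; out.append(cv2.resize(f,(700,int(f.shape[0]*700/f.shape[1])),interpolation=cv2.INTER_CUBIC))
    P=pts(d); hsv=cv2.cvtColor(d['frame'],cv2.COLOR_BGR2HSV); z=P[...,2]
    g=(cv2.inRange(hsv,(45,100,40),(75,255,255))>0)&(P[...,1]>-.4); print(n,np.percentile(z[g],[5,50,98]))
    t=g&(z>.088)&(z<.104)&(P[...,0]<.65); print(t.sum(),rect(P[t][:,:2]))
cv2.imwrite('pics/side4.png',out[0])
E
```

```text
8.05 [ 0.50860304 -0.20068588  0.27498421] [-3.14098489e+00 -2.39438864e-04 -1.56010964e+00] 0.013613800812041015 [ 0.25672673  1.29926639 -5.3982646 ]
[0.24924506 0.20300845 0.04835771] 0.6123021251305403
side [0.06477187 0.07287988 0.09663719]
225 (array([ 509. , -199.4]), 197.7, 169.5, 1.2)
wrist [0.06681008 0.06820373 0.09669074]
6116 (array([ 509.8, -218.9]), 200.5, 124.8, 0.4)
```

View pics/side4.png

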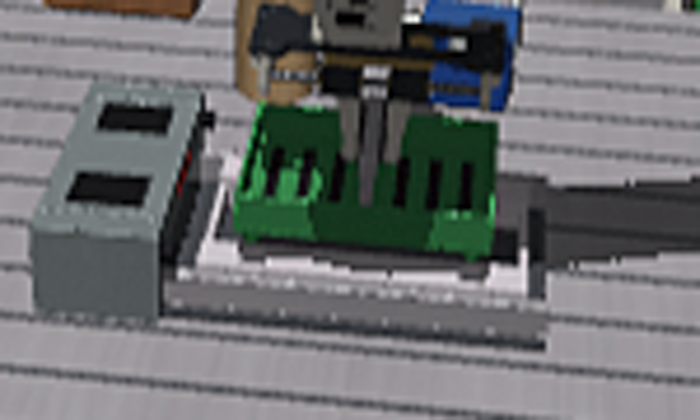

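The tray is level above the drip tray, about 2 mm off in x and y. I'll correct that and go down slowly to first entry, watching the force.

>>> {"name": "send_rows", "arguments": {
  "motion": [
    {"offset":[0.3,0.24,0],"turn":0},
    {"offset":[0.3,0.24,0],"turn":0},
    {"offset":[0.3,0.24,0.4],"turn":0},
    {"offset":[0.3,0.24,0.8],"turn":0},
    {"offset":[0.3,0.24,1.2],"turn":0},
    {"offset":[0.3,0.24,1.5],"turn":0},
    {"offset":[0.3,0.24,1.5],"turn":0}
  ]
}}

```text
t: 8.85
eef_pos: [0.5057, -0.2038, 0.2588]
ee_rot: [3.14, 0.0, -1.561]
force: [0.2, -0.7, -4.5]
width: 0.0139
```

>>> {"name": "send_rows", "arguments": {
  "motion": [
    {"offset":[0,0,0.15],"turn":0},
    {"offset":[0,0,0.3],"turn":0},
    {"offset":[0,0,0.4],"turn":0},
    {"offset":[0,0,0.4],"turn":0}
  ]
}}

```text
t: 9.25
eef_pos: [0.5059, -0.2039, 0.2554]
ee_rot: [3.141, 0.0, -1.561]
force: [-0.3, 0.1, -5.8]
width: 0.0137
```

```bash
python3 - <<'E'
from h import *
s=get_state(); print(s['t'],s['eef_pos'],s['ee_rot'],s['width'],s['force'],s['moment'])
E
```

```text
9.25 [ 0.50585529 -0.20386579  0.25540483] [ 3.14140611e+00  4.61336963e-05 -1.56077043e+00] 0.013741051694252838 [-0.30236876  0.1119546  -5.78443557] [0.0532478  0.15922192 0.02790157]
```

No contact force 3 mm below the rim plane, so the lugs seem to be entering. I'll continue in small steps.

>>> {"name": "send_rows", "arguments": {
  "motion": [
    {"offset":[0,0,0.1],"turn":0},
    {"offset":[0,0,0.2],"turn":0},
    {"offset":[0,0,0.3],"turn":0},
    {"offset":[0,0,0.4],"turn":0},
    {"offset":[0,0,0.4],"turn":0}
  ]
}}

```text
t: 9.75
eef_pos: [0.5058, -0.2039, 0.2513]
ee_rot: [3.141, 0.0, -1.561]
force: [-0.2, 0.0, -4.8]
width: 0.0136
```

>>> {"name": "send_rows", "arguments": {
  "motion": [
    {"offset":[0,0,0.1],"turn":0},
    {"offset":[0,0,0.2],"turn":0},
    {"offset":[0,0,0.3],"turn":0},
    {"offset":[0,0,0.3],"turn":0}
  ]
}}

```text
t: 10.15
eef_pos: [0.5058, -0.2039, 0.2483]
ee_rot: [3.141, 0.0, -1.561]
force: [-0.6, -1.3, -5.8]
width: 0.014
```

>>> {"name": "send_rows", "arguments": {
  "motion": [
    {"offset":[0,0,0.05],"turn":0},
    {"offset":[0,0,0.1],"turn":0},
    {"offset":[0,0,0.15],"turn":0},
    {"offset":[0,0,0.2],"turn":0},
    {"offset":[0,0,0.2],"turn":0}
  ]
}}

```text
t: 10.65
eef_pos: [0.5059, -0.2039, 0.2465]
ee_rot: [3.142, -0.0, -1.561]
force: [-0.2, -0.4, -5.6]
width: 0.014
```

```bash
python3 - <<'E'
from h import *
s=get_state(); print(s['t'],s['eef_pos'],s['ee_rot'],s['width'],s['force'],s['moment'])
d=cam('side'); np.savez('side5.npz',**d); f=d['frame'][120:210,200:350]
cv2.imwrite('pics/side5.png',cv2.resize(f,(750,450),interpolation=cv2.INTER_CUBIC))
E
```

```text
10.65 [ 0.50590708 -0.20387255  0.24651181] [ 3.14157961e+00 -3.02074828e-05 -1.56071793e+00] 0.014006889644809293 [-0.18061107 -0.42806779 -5.55854159] [0.00987527 0.10854714 0.013851  ]
```

View pics/side5.png

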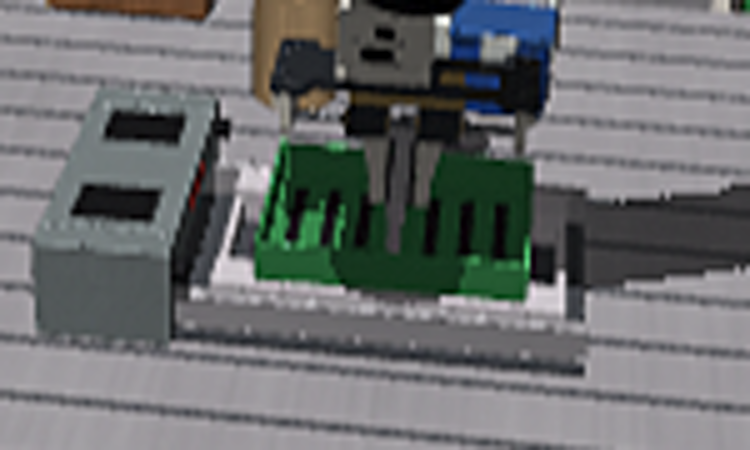

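The tray sits flush in the picture, but the arm still carries its weight. I'll lower in 0.5 mm steps until the force turns.

>>> {"name": "send_rows", "arguments": {
  "motion": [
    {"offset":[0,0,0.05],"turn":0},
    {"offset":[0,0,0.1],"turn":0},
    {"offset":[0,0,0.1],"turn":0}
  ]
}}

```text
t: 11.0
eef_pos: [0.506, -0.2038, 0.2464]
ee_rot: [-3.141, -0.0, -1.56]
force: [-3.3, 2.8, 4.7]
width: 0.0137
```

Seated: z = 0.2464 m matches the expected height and the load has gone onto the drip tray. Now I'll slide in (+x = tool −y).

>>> {"name": "send_rows", "arguments": {
  "motion": [
    {"offset":[0,-0.3,-0.04],"turn":0},
    {"offset":[0,-0.8,-0.04],"turn":0},
    {"offset":[0,-1.3,-0.04],"turn":0},
    {"offset":[0,-1.8,-0.04],"turn":0},
    {"offset":[0,-2.3,-0.04],"turn":0},
    {"offset":[0,-2.8,-0.04],"turn":0},
    {"offset":[0,-3.2,-0.04],"turn":0},
    {"offset":[0,-3.2,-0.04],"turn":0}
  ]
}}

```text
t: 11.8
eef_pos: [0.539, -0.2035, 0.2465]
ee_rot: [-3.14, -0.0, -1.56]
force: [-1.7, 1.0, 4.7]
width: 0.0139
```

>>> {"name": "send_rows", "arguments": {
  "motion": [
    {"offset":[0,-0.2,0],"turn":0},
    {"offset":[0,-0.4,0],"turn":0},
    {"offset":[0,-0.6,0],"turn":0},
    {"offset":[0,-0.6,0],"turn":0}
  ]
}}

```text
t: 12.2
eef_pos: [0.5443, -0.2035, 0.2464]
ee_rot: [-3.141, -0.0, -1.56]
force: [-3.6, 2.4, 5.7]
width: 0.0136
```

>>> {"name": "send_rows", "arguments": {
  "motion": [
    {"offset":[0,-0.15,0],"turn":0},
    {"offset":[0,-0.3,0],"turn":0},
    {"offset":[0,-0.3,0],"turn":0}
  ]
}}

```text
t: 12.5
eef_pos: [0.5472, -0.2035, 0.2464]
ee_rot: [-3.141, -0.0, -1.56]
force: [-2.8, 2.3, 5.7]
width: 0.0133
```

>>> {"name": "send_rows", "arguments": {
  "motion": [
    {"offset":[0,-0.1,0],"turn":0},
    {"offset":[0,-0.2,0],"turn":0},
    {"offset":[0,-0.2,0],"turn":0}
  ]
}}

```text
t: 12.8
eef_pos: [0.5491, -0.2034, 0.2464]
ee_rot: [-3.141, -0.0, -1.56]
force: [-4.0, 2.7, 6.0]
width: 0.0135
```

>>> {"name": "send_rows", "arguments": {
  "motion": [
    {"offset":[0,-0.1,0],"turn":0},
    {"offset":[0,-0.2,0],"turn":0},
    {"offset":[0,-0.2,0],"turn":0}
  ]
}}

```text
t: 13.1
eef_pos: [0.5501, -0.2035, 0.2464]
ee_rot: [3.14, 0.0, -1.561]
force: [-8.2, 3.2, 10.5]
width: 0.0134
```

>>> {"name": "send_rows", "arguments": {
  "motion": [
    {"offset":[0,-0.1,0],"turn":0},
    {"offset":[0,-0.15,0],"turn":0},
    {"offset":[0,-0.15,0],"turn":0}
  ]
}}

```text
t: 13.4
eef_pos: [0.5506, -0.2035, 0.2464]
ee_rot: [3.137, 0.0, -1.561]
force: [-14.0, 3.6, 14.4]
width: 0.0137
```

>>> {"name": "send_rows", "arguments": {
  "motion": [
    {"offset":[0,-0.1,0],"turn":0},
    {"offset":[0,-0.15,0],"turn":0},
    {"offset":[0,-0.15,0],"turn":0}
  ]
}}

```text
t: 13.7
eef_pos: [0.5524, -0.2037, 0.2464]
ee_rot: [3.138, -0.0, -1.561]
force: [-11.6, 2.3, 12.9]
width: 0.0136
```

```bash
python3 - <<'E'
from h import *
s=get_state(); print(s['t'],s['eef_pos'],s['ee_rot'],s['width'],s['force'],s['moment'])
E
```

```text
13.7 [ 0.55240465 -0.20369809  0.24641689] [ 3.13819253e+00 -2.06812450e-04 -1.56092958e+00] 0.01362861156160618 [-11.63107029   2.27657913  12.90625116] [0.64923606 3.94543684 0.06399932]
```

>>> {"name": "send_rows", "arguments": {
  "motion": [
    {"offset":[0,-0.1,0],"turn":0},
    {"offset":[0,-0.2,0],"turn":0},
    {"offset":[0,-0.2,0],"turn":0}
  ]
}}

```text
t: 14.0
eef_pos: [0.5531, -0.2038, 0.2464]
ee_rot: [3.135, 0.0, -1.561]
force: [-16.2, 2.9, 18.1]
width: 0.0134
```

>>> {"name": "send_rows", "arguments": {
  "motion": [
    {"offset":[0,-0.1,0],"turn":0},
    {"offset":[0,-0.2,0],"turn":0},
    {"offset":[0,-0.2,0],"turn":0}
  ]
}}

```text
t: 14.3
eef_pos: [0.5537, -0.2038, 0.2463]
ee_rot: [3.132, 0.0, -1.562]
force: [-23.3, 3.2, 23.8]
width: 0.014
```

```bash
python3 - <<'E'
from h import *
s=get_state(); print(s['t'],s['eef_pos'],s['ee_rot'],s['width'],s['force'],s['moment'])
d=cam('side'); np.savez('side6.npz',**d); f=d['frame'][120:210,190:340]
cv2.imwrite('pics/side6.png',cv2.resize(f,(750,450),interpolation=cv2.INTER_CUBIC))
E
```

```text
14.3 [ 0.55374829 -0.20379195  0.24632379] [ 3.13153364e+00  3.44818260e-04 -1.56168693e+00] 0.013970586712215153 [-23.25146071   3.21483836  23.84569236] [ 1.27805008  7.99072326 -0.01952845]
```

View pics/side6.png

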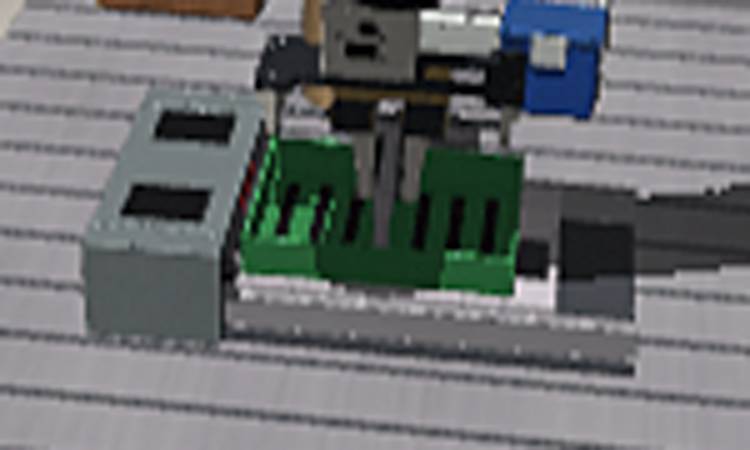

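Hard stop reached: the drip tray is home and the tray stands just before the hood, with force rising to 23 N. I'll ease the load off, then open.

>>> {"name": "send_rows", "arguments": {
  "motion": [
    {"offset":[0,0.1,-0.02],"turn":0},
    {"offset":[0,0.2,-0.04],"turn":0},
    {"offset":[0,0.3,-0.05],"turn":0},
    {"offset":[0,0.3,-0.05],"turn":0}
  ]
}}

```text
t: 14.75
eef_pos: [0.5528, -0.2038, 0.2464]
ee_rot: [3.137, 0.0, -1.561]
force: [-11.1, 0.6, 9.6]
width: 0.0138
```

>>> {"name": "send_rows", "arguments": {
  "motion": [
    {"offset":[0,0.1,0],"turn":0},
    {"offset":[0,0.1,0],"turn":0}
  ]
}}

```text
t: 14.95
eef_pos: [0.5526, -0.2037, 0.2464]
ee_rot: [3.139, -0.0, -1.561]
force: [-7.6, -0.2, 8.7]
width: 0.0139
```

>>> {"name": "send_rows", "arguments": {
  "motion": [
    {"offset":[0,0,0],"turn":0},
    {"offset":[0,0,0],"turn":0},
    {"offset":[0,0,0],"turn":0},
    {"offset":[0,0,0],"turn":0},
    {"offset":[0,0,0],"turn":0},
    {"offset":[0,0,0],"turn":0},
    {"offset":[0,0,0],"turn":0},
    {"offset":[0,0,0],"turn":0}
  ],
  "hand": 0.3
}}

```text
t: 15.75
eef_pos: [0.5539, -0.2034, 0.2464]
ee_rot: [-3.142, -0.0, -1.561]
force: [0.1, 0.0, 0.1]
width: 0.0568
```

```bash
python3 - <<'E'
from h import *
s=get_state(); print(s['t'],s['eef_pos'],s['ee_rot'],s['width'],s['force'],s['moment'])
E
```

```text
15.75 [ 0.55390638 -0.20339647  0.24641371] [-3.14155879e+00 -2.09357373e-06 -1.56074925e+00] 0.05683601220589647 [0.11056849 0.03491105 0.12994025] [ 0.0537497   0.11397944 -0.03412288]
```

Released cleanly, with no force on the tool. I'll rise and check.

>>> {"name": "send_rows", "arguments": {
  "motion": [
    {"offset":[0,0,-1.5],"turn":0},
    {"offset":[0,0,-4.5],"turn":0},
    {"offset":[0,0,-8.5],"turn":0},
    {"offset":[0,0,-12.5],"turn":0},
    {"offset":[-1,1,-16.5],"turn":0},
    {"offset":[-2,1,-20],"turn":0},
    {"offset":[-2.5,1,-21.3],"turn":0},
    {"offset":[-2.5,1,-21.3],"turn":0}
  ]
}}

```text
t: 16.55
eef_pos: [0.5438, -0.1781, 0.462]
ee_rot: [-3.137, -0.0, -1.56]
force: [0.2, -0.8, -0.6]
width: 0.057
```

```bash
python3 - <<'E'
from h import *
s=get_state(); print(s['t'],s['eef_pos'],s['ee_rot'],s['width'],s['force'])
for n in('wrist','side'):
    d=cam(n); P=pts(d); hsv=cv2.cvtColor(d['frame'],cv2.COLOR_BGR2HSV); z=P[...,2]
    g=(cv2.inRange(hsv,(45,100,40),(75,255,255))>0)&(P[...,1]>-.4)&(P[...,1]<.1)
    t=g&(z>.06)&(z<.075); print(n,'top',t.sum(),rect(P[t][:,:2]),np.median(z[t]))
    if n=='wrist':
        cv2.imwrite('pics/w7.png',cv2.resize(d['frame'][40:290,60:393],(799,600),interpolation=cv2.INTER_CUBIC))
        c=P[t][:,:2].mean(0)
        for sx in(1,-1):
            for sy in (1,-1):
                q=t&((P[...,0]-c[0])*sx>.06)&((P[...,1]-c[1])*sy>.05); print(sx,sy,np.round(np.median(z[q]),4))
        r=(z>.03)&(z<.041)&(P[...,1]>-.3)&(P[...,1]<-.11)&(hsv[...,2]>150); print('rim',rect(P[r][:,:2]),np.median(z[r]),'min x',np.percentile(P[r][:,0],1))
        hd=(z>.074)&(z<.086)&(P[...,0]>.6)&(hsv[...,1]<80); print('hood',rect(P[hd][:,:2]))
E
```

```text
16.55 [ 0.54379983 -0.17807505  0.46201822] [-3.13684793e+00 -2.62987453e-04 -1.55995873e+00] 0.05700305490037142 [ 0.23623105 -0.81570756 -0.57499299]
wrist top 1808 (array([ 552.8, -204. ]), 200.3, 159.0, 0.5) 0.06658815450350206
1 1 0.0666
1 -1 0.0668
-1 1 0.0662
-1 -1 0.0666
rim (array([ 512.1, -205. ]), 189.9, 302.6, 90.0) 0.038949918877861756 min x 0.4219072196514424
hood (array([ 710.9, -202.7]), 100.7, 248.7, 0.5)
side top 237 (array([ 550.5, -201.9]), 199.8, 168.7, 0.4) 0.06494321715768825
```

View pics/w7.png

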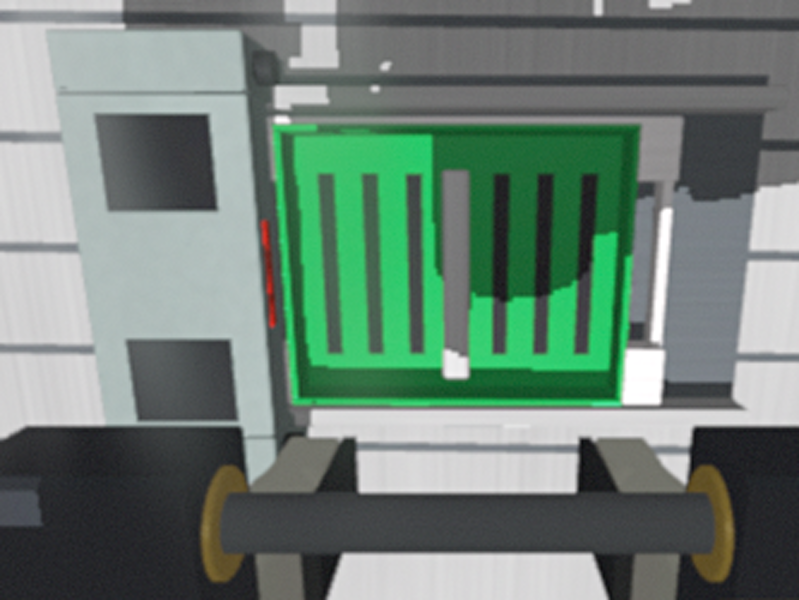

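The tray is level at seated height on all four corners, close in front of the hood. As a last check I'll cast the drip tray's front edge, seen at (682,150) and (662,375), to confirm its travel.

```bash
python3 - <<'E'
from h import *
a=dict(np.load('w2.npz')); b=cam('wrist'); M=np.array
f=lambda d,x,y: np.round(ray(d,60+x/2.4,40+y/2.4,.036)[:2]*1000,1)
print('before',f(a,676,150),f(a,655,400)); print('after',f(b,682,150),f(b,662,375))
E
```

```text
before [ 375.8 -283.9] [ 374.5 -130.1]
after [ 418.8 -273.2] [ 418.6 -136.4]
```

```bash
python3 -c "
from station import *
print(job_done())"
```

```text
the job is handed in; nothing more can be done
None
```

The green skewer tray is seated in the drip tray and both are pushed home against the back of the station. The gripper has let go and is clear, and I handed the job in at about 17 s on the clock, against the 67 s limit.

**Seating:** I found the four sockets with the wrist camera, with the drip tray about 43 mm out. I lowered the tray in small steps, and it met no resistance until it reached full seated depth. The drip tray was not pushed in beforehand.

**Sliding in:** The drip tray moved about 44 mm. Then the skewer tray shifted 2 to 3 mm more as its lugs took up the play in the sockets, and it stopped hard at 23 N. I eased off the load before opening the gripper.

**Last checks:**
- **Tray level and seated:** all four corners of the tray's top edge read 66.2 to 66.8 mm against an expected 68 mm. The same camera read the drip tray's rim about 1.2 mm low earlier, so this fits full seating.
- **Drip tray home:** its front edge read 418.7 mm, against about 420.5 mm worked out from the hood. The same reading was also about 2 mm off before the slide, so this fits fully home.
- **Two camera readings of the tray disagree:** the wrist camera puts its centre 2 mm further in, and level with it sideways, while the side camera differs by 2 mm each way. That is within the calibration's accuracy.
- **Other kitchen things:** the arm never went near them, but I did not measure their positions again at the end.

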